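Scrape the stuck coins from the tilting inspection tray into the reject cup

TASK

Tip the coin inspection tray up by its rear handle as far as it goes; it stays up by itself and must be left up. Then take the hand wiper from the mat, scrape every stuck pair of coins down the tray floor and over the lip into the blue cup below without touching the coins with the fingers, and lay the wiper back on the mat. Keep the cup standing, let no coins fall beside it, and leave the note bundles and the calculator where they are.

Things in the scene. Friction and masses are not known exactly. Their poses are not given: they have to be found in the camera images.
- tray (a joint): tilt of the grey metal coin tray on its white stand, rad: 0 level (as it starts), 0.40 fully tipped at the stop; grows as the rear handle rises. The hinge is stiff: it stays at any tilt it is left at. Lifting at the handle takes about 18 N; more than about 15 N pushed down on the back of the raised tray sinks it
- tray_hinge (a point): midpoint of the tray's hinge axis, 105 mm above the table. Site axes (they do not tilt): x level from the pouring mouth towards the rear handle, y along the hinge axis, z up
- tray_lip (a point): middle of the tray's open pouring lip, on the floor's top face, 22 mm before the hinge and 10 mm above it when level, 105 mm above the table when tipped. Axes tilt with the tray: x up the floor to the back, y across, z out of the floor. Floor 175 mm long, 104 mm wide, but over the last 60 mm before the lip the side walls narrow it to 80 mm. Walls 22 mm high, none at the lip
- tray_back (a point): middle of the foot of the tray's back wall, on the floor's top surface, 175 mm from tray_lip; axes as tray_lip
- tray_handle (a point): centre of the black bar handle behind the tray's back wall: a round bar 10 mm thick and 72 mm long, lying across the tray (along y), its axis 35 mm behind the wall, 191 mm behind and 24 mm above the hinge axis when level (129 mm above the table); axes as tray_lip. The ends of the bar bend to the wall
- cup_rim (a point): centre of the mouth of the loose blue cup, which stands on the table under the tray's lip: 100 mm across outside, 94 mm inside, 80 mm tall, wall 3 mm; its centre stands about 32 mm out from the lip. z up
- coin1: two brass-coloured coins stuck flat together, 28 mm across and 4.4 mm thick in all, 20 g, lying on the tray floor; tacky with grime, so it does not slide when the tray is tipped. Origin at the centre of the underside, z through the thickness
- coin2: a second such pair, same size, copper-coloured
- coin3: a third such pair
- coin4: a fourth such pair
- wiper_grip (a point): grip point of the loose hand wiper (70 g), lying on the mat: centre of its green handle (14 mm wide, 16 thick, 132 long), 50 mm from the blade plane and 33 mm above the mat. It rests on its blade edge and handle end: the blade stands upright, the handle slopes down away from it by 0.29 rad. Axes as it lies: x level from handle end to blade, y along the blade edge, z up
- wiper_edge (a point): middle of the blade's lower edge, 50 mm along x from wiper_grip and 33 mm below it; the blade is 58 mm wide (y) and 2.5 mm thick (x), and the head above it stands 52 mm over the edge; axes as wiper_grip
- mat: dark rubber mat on the table, fixed, 220 mm (x) by 170 mm (y), 3 mm thick, origin at the centre of its underside
- bundle_green: green bundle of banknotes with yellow bands, 150 x 70 x 90 mm, bystander
- bundle_brown: brown bundle of banknotes with yellow bands, 150 x 70 x 90 mm, bystander
- calculator: grey desk calculator, 130 x 95 x 22 mm, bystander

How it is judged:
On the way, in this order (a step that is already met when the one before it is completed fails the run):
1. the tray is tipped up to its stop (at least 0.34 rad) with all the coins still on its floor (value of joint tray above 0.34 rad and x of coin1 in the frame of tray_lip between -0.005 and 0.18 m and y of coin1 in the frame of tray_lip between -0.06 and 0.06 m and z of coin1 in the frame of tray_lip between -0.01 and 0.02 m and x of coin2 in the frame of tray_lip between -0.005 and 0.18 m and y of coin2 in the frame of tray_lip between -0.06 and 0.06 m and z of coin2 in the frame of tray_lip between -0.01 and 0.02 m and x of coin3 in the frame of tray_lip between -0.005 and 0.18 m and y of coin3 in the frame of tray_lip between -0.06 and 0.06 m and z of coin3 in the frame of tray_lip between -0.01 and 0.02 m and x of coin4 in the frame of tray_lip between -0.005 and 0.18 m and y of coin4 in the frame of tray_lip between -0.06 and 0.06 m and z of coin4 in the frame of tray_lip between -0.01 and 0.02 m), for 0.2 s.
2. the wiper's blade edge is down on the tipped tray's floor (within 10 mm) (value of joint tray above 0.34 rad and x of wiper_edge in the frame of tray_lip between -0.005 and 0.18 m and y of wiper_edge in the frame of tray_lip between -0.06 and 0.06 m and z of wiper_edge in the frame of tray_lip between -0.01 and 0.01 m), for 0.05 s.
3. all four coin pairs are in the cup (horizontal distance between each of coin1, coin2, coin3, coin4 and cup_rim below 0.048 m and z of coin1 in the frame of cup_rim between -0.085 and -0.006 m and z of coin2 in the frame of cup_rim between -0.085 and -0.006 m and z of coin3 in the frame of cup_rim between -0.085 and -0.006 m and z of coin4 in the frame of cup_rim between -0.085 and -0.006 m), for 0.2 s.
At the end, for the whole second after the job is handed in: All four coin pairs lie inside the cup, below its rim; the cup stands upright on the table; the tray is still tipped up, at 0.34 rad or more; the wiper lies on the mat, let go, its grip point over the mat and its blade edge and grip point no more than 60 mm above the table (all of step 3 and value of joint tray above 0.34 rad and angle between cup_rim's own z axis and vertical below 0.12 rad and height (world z) of cup_rim between 0.07 and 0.09 m and x of wiper_grip in the frame of mat between -0.11 and 0.11 m and y of wiper_grip in the frame of mat between -0.085 and 0.085 m and height (world z) of wiper_grip between 0 and 0.06 m and height (world z) of wiper_edge below 0.06 m and linear speed of each of coin1, coin2, coin3, coin4 below 0.03 m/s); the robot touches nothing.
It fails at once if the fingers touch a coin (over 0.5 N) (contact force between the fingers and coin1 above 0.5 N or contact force between the fingers and coin2 above 0.5 N or contact force between the fingers and coin3 above 0.5 N or contact force between the fingers and coin4 above 0.5 N).
It fails at once if the cup is tipped by more than 0.5 rad (angle between cup_rim's own z axis and vertical above 0.5 rad).
It fails at once if a coin falls beside the cup onto the table ((height (world z) of coin1 below 0.06 m and horizontal distance between coin1 and cup_rim above 0.055 m) or (height (world z) of coin2 below 0.06 m and horizontal distance between coin2 and cup_rim above 0.055 m) or (height (world z) of coin3 below 0.06 m and horizontal distance between coin3 and cup_rim above 0.055 m) or (height (world z) of coin4 below 0.06 m and horizontal distance between coin4 and cup_rim above 0.055 m)).
It fails at once if a note bundle or the calculator is shifted by more than 25 mm (distance of any of bundle_green, bundle_brown, calculator from where it was at the start of the episode above 0.025 m).
It also fails if it takes over 69 s, if anything falls off the work surface, if the arm or the gripper's body presses on something with over 40 N, if the wrist force passes 120 N, or if a joint passes its speed limit or range.

ROBOT

A 6-joint arm with a two-finger parallel gripper is mounted at the origin on the work surface. World frame = base frame: x ahead of the robot, y to its left, z up, the work surface at z = 0. Lengths are in m, angles in rad, forces in N, time in s.
With the tool pointing down it reaches from about 0.35 to 0.975 m from the base axis. Payload 4.9 kg.
Tool frame: the origin (TCP) lies on the centre line of the jaws, within the pads' length; the fingertips stand ctrl.nose_length ahead of it and the grasp point (between the pads) lies 2 mm behind it (ctrl.nose_length is the distance from the TCP to the fingertips, in m); z points along the fingers, y is the direction in which the jaws open and shut (so a half turn about z gives the same grasp; the last joint's range is limited). The gripper opens to 85 mm and grips with 20 to 120 N. Pads are 22 mm wide; open, the fingers measure 114 mm over their backs; the gripper's body (76 mm by 85 mm) begins 54 mm behind the grasp point. The pads swing forward as they close: fully open they stand 13 mm farther back than shut.
Start: joints at [1.081, 0.053, 1.613, -0, 1.476, -0.119], TCP at [0.226, 0.583, 0.248] pointing down, gripper open.
Joint ranges: [-3.01, 3.01], [-1.01, 2.22], [0.06, 2.58], [-1.02, 4.17], [0.09, 2.62], [-3.14, 3.14]. Speed limits (rad/s): [2.57, 2.57, 3.14, 3.14, 3.14, 3.14].

INTERFACE

Orientations are given as a rotation vector (axis times angle).
In Python, from station import sensors, get_image, order, ctrl gives the robot as it stands.
- The arm moves only by the tool move_arm, never from a script. Its argument "increments" is a list of rows, each a list of 5 numbers: the shift along the tool's x, y, z in cm, then the turn about the tool's z in degrees, then the finger opening in cm, from 0 to 8.54. In form: [[dx, dy, dz, twist, gripper], ...]. A call has 1 to 5 rows; each row is the pose to reach, as a shift and turn from the pose commanded when the call began, along the tool's axes at that moment; what a row does not reach only later rows make up. A row lasts 1/8 s, in which the tool goes at most 62.5 mm and 10.7 degrees, less where a joint would pass 70% of its speed; a pose out of reach is approached as far as the arm can. A call with a gripper value outside its range is refused whole. The fingers move at their own pace and stop on an object; "newtons" is the grip in N (left out, the last holds). Time passes only in rows, so rows that repeat a pose let the fingers close. It gives the time, the measured TCP pose, the force and the opening at its end, in the units of the state.
- sensors.get_obs(): the state, without advancing time (a new reading comes with each control period).
- get_image(name): name is "side" or "top"; returns a dict with "image" (384x512x3 uint8, red, green, blue), "K" (3x3 intrinsics, pixels), "R" (3x3) and "t" (3): a world point X has camera coordinates R X + t. Camera axes: x right, y down, z forward; pixel columns grow to the right and rows downward; lengths in m; the calibration is good to about 2 mm. A picture is of the moment at which its call begins. There is no depth.
- order.finish_job(): hands the job in, once; it reports no verdict.
The state is a dict: "t": time; "q": joint angles; "dq": joint speeds; "effort": joint torques, N m; "tool_pos": TCP position; "tool_rot": TCP orientation; "contact_force": force on the tool from outside, world axes, zero at the start; "wrist_torque": the same for the moment, N m; "opening": finger opening in m.
Only numpy, scipy, OpenCV 4.12 (cv2) and the standard library are available. Lean on these libraries where they do the work, as an engineer would, in place of code of your own. Each camera call takes 0.05 s, during which the arm holds its last target.

## Working session

There is one attempt and no reset: what is moved stays moved. The work goes in short steps, Python scripts to look and compute and a tool call to move; the robot and the scene stay as the last step left them, time stands still between calls to the robot, and variables do not carry over. Pictures are saved under pics/ and viewed, and the job is handed in when it is done.

Besides the shell and the picture viewer there is one more tool, called after "Call:" by a JSON object that holds its "method" and its "body", one argument or row to a line. move_arm: Moves the arm, as the interface text tells. Its arguments: {"type":"object","properties":{"increments":{"type":"array"},"newtons":{"type":"number"}},"required":["increments"]}

```bash
ls; mkdir -p pics; python3 - <<'E'
from station import sensors, get_image, order, ctrl
import cv2
o=sensors.get_obs(); print(o); print(ctrl.nose_length, [a for a in dir(ctrl) if a[0]!='_'])
for n in("side","top"):
    d=get_image(n); cv2.imwrite(f"pics/{n}0.png",d["image"][:,:,::-1]); print(n,d["K"],d["R"],d["t"])
E
```

```text
pics
{'t': 0.0, 'q': array([ 1.08097232e+00,  5.33484826e-02,  1.61428676e+00, -6.57031680e-06,
        1.47598734e+00, -1.18970361e-01]), 'dq': array([ 0.00022729, -0.00059143, -0.00029296,  0.00064928,  0.00026822,
       -0.00134081]), 'effort': array([ 9.97898096e-04, -3.93667567e+01, -3.70180321e+01, -1.05773267e-04,
        6.84726663e-03, -1.61083699e-05]), 'tool_pos': array([0.22621504, 0.5820002 , 0.2470725 ]), 'tool_rot': array([-5.79090782e-01, -3.08714526e+00,  3.04451030e-03]), 'contact_force': array([ 0.12691145, -1.04044513, -1.08513156]), 'wrist_torque': array([ 0.00065951,  0.02932913, -0.01636035]), 'opening': 0.08526362673176056}
0.017 ['MotionError', 'nose_length']
side [[364.63705227   0.         253.50561376]
 [  0.         364.63705227 189.26512219]
 [  0.           0.           1.        ]] [[ 0.85931066 -0.51130018  0.01254253]
 [-0.34327188 -0.59474813 -0.72693815]
 [ 0.37914325  0.62036021 -0.68658838]] [-0.51407141  0.29976696  0.81759251]
top [[444.14028765   0.         252.48933846]
 [  0.         444.14028765 189.5819779 ]
 [  0.           0.           1.        ]] [[ 0.0121128  -0.99986725  0.01089808]
 [-0.99155608 -0.01341797 -0.12898258]
 [ 0.12911169 -0.00924372 -0.99158697]] [-0.00745732  0.6088446   1.20975272]
```

View pics/side0.png

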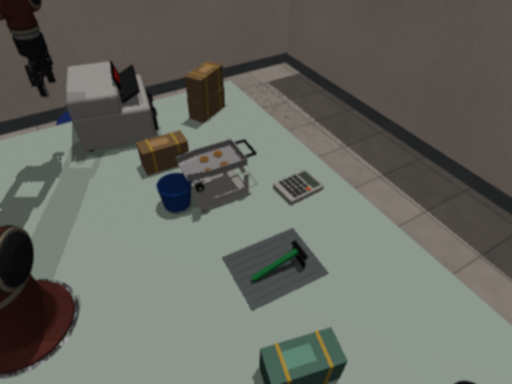

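View pics/top0.png

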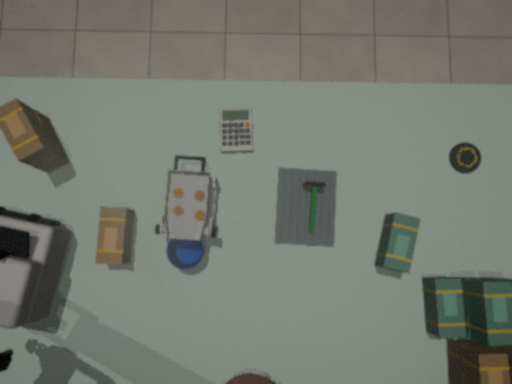

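```bash
python3 - <<'E'
import cv2,numpy as np
a=cv2.imread("pics/top0.png"); b=cv2.imread("pics/side0.png")
cv2.imwrite("pics/t1.png",cv2.resize(a[145:275,145:225],None,fx=4.5,fy=4.5,interpolation=cv2.INTER_CUBIC))
cv2.imwrite("pics/t2.png",cv2.resize(a[160:255,268:345],None,fx=6,fy=6,interpolation=cv2.INTER_CUBIC))
cv2.imwrite("pics/s1.png",cv2.resize(b[130:220,145:265],None,fx=6,fy=6,interpolation=cv2.INTER_CUBIC))
E
```

```text
(no output)
```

View pics/t1.png

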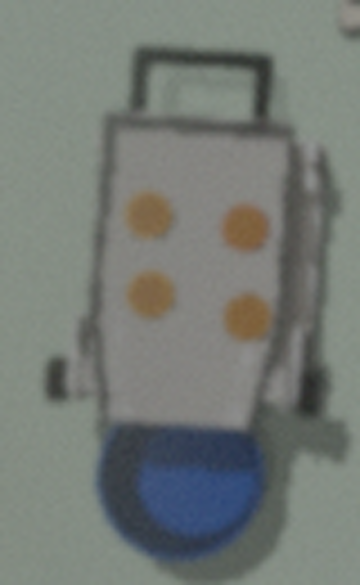

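View pics/t2.png

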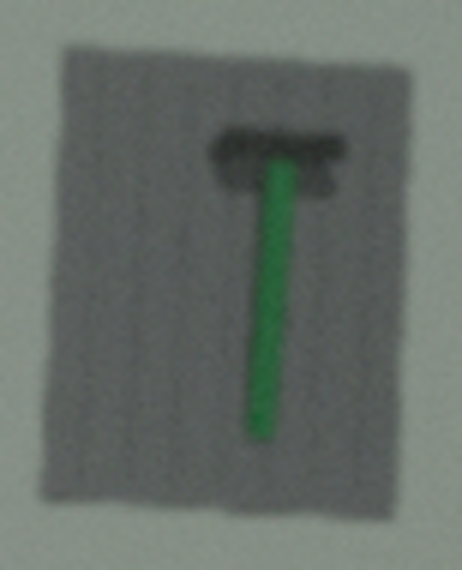

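View pics/s1.png

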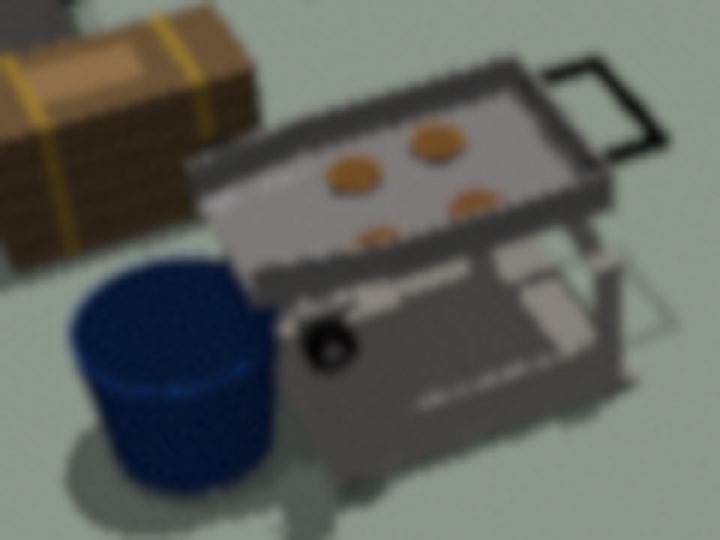

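```bash
cat > h.py <<'E'
import numpy as np,cv2
from station import sensors,get_image,order,ctrl
KT=np.array([[444.14028765,0,252.48933846],[0,444.14028765,189.5819779],[0,0,1]]);RT=np.array([[ 0.0121128,-0.99986725,0.01089808],[-0.99155608,-0.01341797,-0.12898258],[0.12911169,-0.00924372,-0.99158697]]);TT=np.array([-0.00745732,0.6088446,1.20975272])
KS=np.array([[364.63705227,0,253.50561376],[0,364.63705227,189.26512219],[0,0,1]]);RS=np.array([[0.85931066,-0.51130018,0.01254253],[-0.34327188,-0.59474813,-0.72693815],[0.37914325,0.62036021,-0.68658838]]);TS=np.array([-0.51407141,0.29976696,0.81759251])
C={'top':(KT,RT,TT),'side':(KS,RS,TS)}
def ray(c,u,v):
    K,R,t=C[c]; return -R.T@t, R.T@np.linalg.solve(K,[u,v,1.])
def onz(c,u,v,z):
    o,d=ray(c,u,v); return o+d*(z-o[2])/d[2]
def proj(c,X):
    K,R,t=C[c]; p=K@(R@np.asarray(X,float)+t); return p[:2]/p[2]
def crop(name,c,x0,y0,x1,y1,f,img=None):
    d=get_image(c)['image'] if img is None else img
    a=d[y0:y1,x0:x1,::-1]; cv2.imwrite('pics/'+name+'.png',cv2.resize(a,None,fx=f,fy=f,interpolation=cv2.INTER_CUBIC)); return d
def blobs(img,lo,hi,amin=15):
    h=cv2.cvtColor(img,cv2.COLOR_RGB2HSV); m=cv2.inRange(h,np.array(lo),np.array(hi))
    n,l,s,c=cv2.connectedComponentsWithStats(m)
    return [(s[i],c[i]) for i in range(1,n) if s[i][4]>=amin],m
E
python3 - <<'E'
from h import *
np.set_printoptions(precision=4,suppress=True)
T=lambda x,y:((x+.5)/4.5+144.5,(y+.5)/4.5+144.5)
for n,x,y,z in [("hL",140,55,.129),("hR",268,62,.129),("hmid",205,58,.129),("bwL",108,120,.137),("bwR",293,130,.137),("lipL",110,425,.12),("lipR",250,430,.115)]:
    print(n,onz('top',*T(x,y),z))
S=lambda x,y:((x+.5)/6+144.5,(y+.5)/6+129.5)
for n,x,y,z in [("hL",598,62,.129),("hR",660,142,.129)]: print('side',n,onz('side',*S(x,y),z))
for c in C:
    im=cv2.imread(f'pics/{c}0.png')[:,:,::-1].copy()
    bl,m=blobs(im,(8,120,60),(22,255,255)); 
    for s,ct in bl:
        print(c,'coin?',s,ct,onz(c,*ct,.119))
    for nm,lo,hi in [('green',(55,150,40),(75,255,255)),('blue',(105,150,40),(125,255,255))]:
        bl,m=blobs(im,lo,hi)
        for s,ct in bl: print(c,nm,s,ct,onz(c,*ct,.08 if nm=='blue' else .04))
# mat corners
T2=lambda x,y:((x+.5)/6+267.5,(y+.5)/6+159.5)
for p in [(65,45),(412,70),(395,520),(40,500)]: print('mat',onz('top',*T2(*p),.003))
g=[(282,160,.003+.033+.015+.008),(260,440,.003+.014+.008)]
for x,y,z in g: print('wh',onz('top',*T2(x,y),z))
for x,y in [(215,145),(345,145)]: print('head',onz('top',*T2(x,y),.055))
E
```

```text
hL [0.6813 0.2041 0.129 ]
hR [0.6782 0.1293 0.129 ]
hmid [0.6801 0.1661 0.129 ]
bwL [0.6412 0.2199 0.137 ]
bwR [0.6369 0.113  0.137 ]
lipL [0.4664 0.2154 0.12  ]
lipR [0.4646 0.1354 0.115 ]
side hL [0.6852 0.2048 0.129 ]
side hR [0.6786 0.1321 0.129 ]
top coin? [  0 107  23  17  93] [ 10.3226 114.086 ] [0.7934 0.6514 0.119 ]
top coin? [ 13 135  25  16  90] [ 24.6667 142.4111] [0.7166 0.6072 0.119 ]
top coin? [196 192   7   7  41] [199.     195.2439] [0.5817 0.1413 0.119 ]
top coin? [196 212   8   8  46] [199.5652 215.2174] [0.5292 0.1384 0.119 ]
top coin? [109 250  13   3  18] [114.3889 250.4444] [0.4355 0.3551 0.119 ]
top coin? [478 353  33  31 772] [494.4624 368.8899] [ 0.152 -0.613  0.119]
side coin? [186  62  35  19 339] [203.2212  71.0265] [0.7826 0.71   0.119 ]
side coin? [137 132  49  40 622] [160.2267 143.9148] [0.4594 0.326  0.119 ]
side coin? [214 151   8   5  33] [217.6061 153.1515] [0.5903 0.1981 0.119 ]
side coin? [200 157   8   5  32] [203.5    158.8125] [0.5427 0.1945 0.119 ]
side coin? [316 332  17  36  79] [324.443  350.4051] [ 0.4963 -0.4206  0.119 ]
side coin? [275 344  16  38  89] [282.5618 362.6517] [ 0.4185 -0.3999  0.119 ]
side green [252 248  46  34 300] [274.69 264.59] [ 0.5541 -0.1745  0.04  ]
side blue [ 58 112  13  12  87] [ 63.8851 117.8621] [0.234 0.693 0.08 ]
side blue [158 174  32  38 962] [174.632  191.9418] [0.4285 0.1464 0.08  ]
mat [ 0.6808 -0.0748  0.003 ]
mat [ 0.6709 -0.2437  0.003 ]
mat [ 0.4537 -0.2329  0.003 ]
mat [ 0.4611 -0.0639  0.003 ]
wh [ 0.618  -0.1717  0.059 ]
wh [ 0.49   -0.1657  0.025 ]
head [ 0.6252 -0.1412  0.055 ]
head [ 0.626  -0.2016  0.055 ]
```

```bash
cat >> h.py <<'E'
from scipy.spatial.transform import Rotation as Ro
np.set_printoptions(precision=4,suppress=True)
def go(target,yawy=None,o=None):
    """increments cm/deg to bring TCP to target, tool y axis along world heading yawy (mod pi)"""
    o=o or sensors.get_obs(); R=Ro.from_rotvec(o['tool_rot']).as_matrix()
    d=R.T@(np.asarray(target)-o['tool_pos'])*100
    tw=0
    if yawy is not None:
        cur=np.arctan2(R[1,1],R[0,1]); e=(yawy-cur+np.pi/2)%np.pi-np.pi/2
        tw=-np.degrees(e)   # tool z down
    print('t',round(o['t'],2),'pos',o['tool_pos'],'xax',R[:,0],'yax',R[:,1],'F',o['contact_force'],'op',round(o['opening'],4),'q',o['q'])
    print('INC',d,'twist',round(tw,1))
E
python3 - <<'E'
from h import *
th=-0.047
go([.681,.168,.24],th)
T=lambda x,y:((x+.5)/4.5+144.5,(y+.5)/4.5+144.5)
ex=np.array([np.cos(th),np.sin(th)]);ey=np.array([-ex[1],ex[0]]);h=np.array([.681,.1675]);lip=h-.213*ex
print('lip',lip)
for p in [(150,215),(246,228),(152,295),(247,318)]:
    X=onz('top',*T(*p),.119)[:2]-lip; print(X@ex,X@ey)
# cup rim: fit ellipse in top / side masks
im=cv2.imread('pics/top0.png')[:,:,::-1].copy()
b,m=blobs(im,(100,100,30),(130,255,255)); ys,xs=np.nonzero(m[235:275,160:215]); xs+=160;ys+=235
print(xs.min(),xs.max(),ys.max())
print('cup L/R',onz('top',xs.min()-.5,252,.08),onz('top',xs.max()+.5,252,.08),'front base/rim',onz('top',187,ys.max()+.5,.08),onz('top',187,ys.max()+.5,0))
E
```

```text
t 0.1 pos [0.2262 0.582  0.2472] xax [-0.932   0.3624  0.0002] yax [ 0.3624  0.932  -0.0019] F [ 0.1826  0.3671 -0.564 ] op 0.0859 q [ 1.081   0.0533  1.6141 -0.      1.476  -0.119 ]
INC [-57.3907 -22.1074   0.7482] twist 71.4
lip [0.4682 0.1775]
0.11918825697431336 0.024801158754968397
0.11494958316501579 -0.03159753707302932
0.0726205356257609 0.019871738144926026
0.06259237572742375 -0.036088502989394165
176 202 267
cup L/R [0.433 0.204 0.08 ] [0.4339 0.1321 0.08  ] front base/rim [0.3926 0.1721 0.08  ] [0.3889 0.1828 0.    ]
```

Call:
{"method": "move_arm", "body": {
  "increments": [
    [-5.7,-2.2,0,10,2.6],
    [-11.4,-4.4,0,20,2.6],
    [-17.1,-6.6,0,30,2.6],
    [-22.8,-8.8,0,40,2.6],
    [-28.5,-11,0,50,2.6]
  ],
  "newtons": 60
}}

```text
t: 0.72
tool_pos: [0.4532, 0.3751, 0.2478]
tool_rot: [-1.837, -2.548, 0.001]
contact_force: [0.2, 1.0, 0.2]
opening: 0.0258
```

```bash
python3 - <<'E'
from h import *
go([.681,.167,.20],-.047)
E
```

```text
t 0.72 pos [0.4532 0.3751 0.2478] xax [-0.3161  0.9487 -0.    ] yax [ 0.9487  0.3161 -0.0005] F [0.1921 0.974  0.2287] op 0.0258 q [ 0.5648 -0.0332  1.7002  0.0001  1.4751  0.2432]
INC [-26.9408  15.0351   4.7757] twist 21.1
```

Call:
{"method": "move_arm", "body": {
  "increments": [
    [-5.4,3,0.9,5,2.6],
    [-10.8,6,1.9,10,2.6],
    [-16.2,9,2.9,15,2.6],
    [-21.6,12,3.8,21,2.6],
    [-26.9,15,4.8,21,2.6]
  ]
}}

```text
t: 1.35
tool_pos: [0.6818, 0.1686, 0.1995]
tool_rot: [-2.265, -2.176, 0.001]
contact_force: [0.6, -0.3, 0.7]
opening: 0.0261
```

```bash
python3 - <<'E'
from h import *
go([.681,.167,.134],-.047)
crop('t3','top',145,110,235,250,4); crop('s3','side',150,90,280,210,5)
E
```

```text
t 1.35 pos [0.6818 0.1686 0.1995] xax [0.04   0.9992 0.0001] yax [ 0.9992 -0.04   -0.0007] F [ 0.5981 -0.3143  0.6824] op 0.0261 q [0.1365 0.2622 1.4622 0.0002 1.4179 0.1765]
INC [-0.1636 -0.0726  6.548 ] twist 0.4
```

View pics/t3.png

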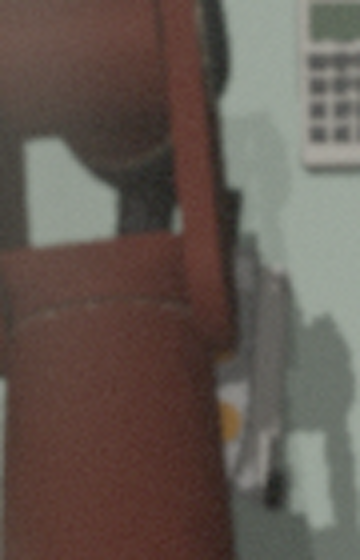

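View pics/s3.png

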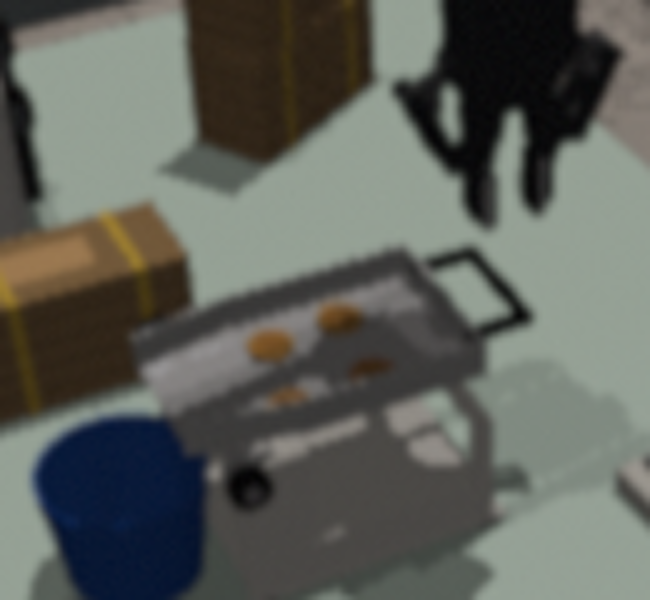

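Call:
{"method": "move_arm", "body": {
  "increments": [
    [-0.1,0,2,0,2.6],
    [-0.2,0,4,0,2.6],
    [-0.2,0,5,0,2.6],
    [-0.2,0,6,0,2.6],
    [-0.2,0,6.5,0,2.6]
  ]
}}

```text
t: 2.08
tool_pos: [0.6803, 0.1687, 0.1347]
tool_rot: [-2.264, -2.178, 0.0]
contact_force: [-0.3, 0.5, 0.3]
opening: 0.026
```

```bash
python3 - <<'E'
from h import *
go([.681,.167,.134],-.047)
crop('s4','side',190,110,270,180,8)
E
```

```text
t 2.08 pos [0.6803 0.1687 0.1347] xax [ 0.0385  0.9993 -0.0001] yax [ 0.9993 -0.0385 -0.0004] F [-0.294   0.4836  0.2664] op 0.026 q [ 0.137   0.3124  1.5136 -0.      1.316   0.1754]
INC [-0.1643  0.0774  0.0715] twist 0.5
```

View pics/s4.png

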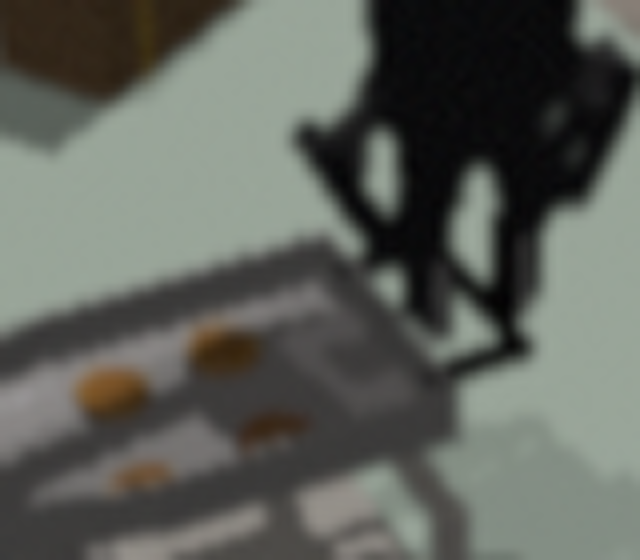

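Call:
{"method": "move_arm", "body": {
  "increments": [
    [0,0,0,0,0.8],
    [0,0,0,0,0.8],
    [0,0,0,0,0.8],
    [0,0,0,0,0.8]
  ],
  "newtons": 70
}}

```text
t: 2.62
tool_pos: [0.6824, 0.1682, 0.1358]
tool_rot: [2.263, 2.175, 0.006]
contact_force: [6.2, 0.3, -4.8]
opening: 0.0085
```

Call:
{"method": "move_arm", "body": {
  "increments": [
    [0,-0.14,-0.95,0,0.8],
    [0,-0.33,-1.9,0,0.8],
    [0,-0.57,-2.8,0,0.8],
    [0,-0.86,-3.75,0,0.8],
    [0,-1.19,-4.65,0,0.8]
  ]
}}

```text
t: 3.25
tool_pos: [0.6716, 0.1687, 0.1802]
tool_rot: [2.262, 2.173, 0.011]
contact_force: [15.2, 2.1, -14.4]
opening: 0.0085
```

Call:
{"method": "move_arm", "body": {
  "increments": [
    [0,-0.2,-0.9,0,0.8],
    [0,-0.5,-1.75,0,0.8],
    [0,-0.9,-2.6,0,0.8],
    [0,-1.0,-2.8,0,0.8],
    [0,-1.0,-2.8,0,0.8]
  ]
}}

```text
t: 3.88
tool_pos: [0.6596, 0.1693, 0.2072]
tool_rot: [2.264, 2.176, 0.004]
contact_force: [9.0, 2.3, -13.1]
opening: 0.0085
```

```bash
python3 - <<'E'
from h import *
go([.657,.167,.2085],-.047)
crop('s5','side',160,90,280,180,6)
E
```

```text
t 3.88 pos [0.6596 0.1693 0.2072] xax [0.0395 0.9992 0.001 ] yax [ 0.9992 -0.0395  0.0023] F [  8.9983   2.2551 -13.0912] op 0.0085 q [0.1418 0.2067 1.5139 0.0006 1.4186 0.1812]
INC [-0.2371 -0.2522 -0.1344] twist 0.4
```

View pics/s5.png

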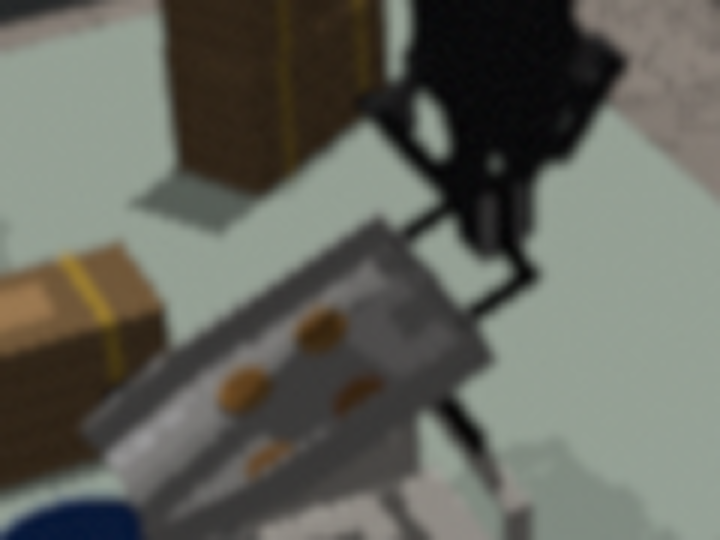

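Call:
{"method": "move_arm", "body": {
  "increments": [
    [0,-0.1,-0.3,0,0.8],
    [0,-0.1,-0.4,0,0.8],
    [0,-0.1,-0.4,0,0.8]
  ]
}}

```text
t: 4.3
tool_pos: [0.6581, 0.1694, 0.21]
tool_rot: [-2.265, -2.177, -0.001]
contact_force: [7.7, 2.9, -15.0]
opening: 0.0086
```

Call:
{"method": "move_arm", "body": {
  "increments": [
    [0,-0.1,-0.3,0,0.8],
    [0,-0.1,-0.4,0,0.8],
    [0,-0.1,-0.4,0,0.8]
  ]
}}

```text
t: 4.68
tool_pos: [0.6578, 0.1693, 0.2104]
tool_rot: [2.265, 2.177, 0.003]
contact_force: [18.0, 3.9, -27.1]
opening: 0.0083
```

Call:
{"method": "move_arm", "body": {
  "increments": [
    [0,0.15,0.3,0,0.8],
    [0,0.15,0.3,0,2.4],
    [0,0.15,0.3,0,2.4],
    [0,0.15,0.3,0,2.4]
  ]
}}

```text
t: 5.18
tool_pos: [0.6588, 0.1692, 0.2165]
tool_rot: [2.263, 2.177, 0.003]
contact_force: [-0.5, 0.5, -0.4]
opening: 0.0238
```

Call:
{"method": "move_arm", "body": {
  "increments": [
    [0,0,-1.5,0,2.4],
    [0,0,-4,0,2.4],
    [0,0,-7,0,2.4],
    [0,0,-10,0,2.4]
  ]
}}

```text
t: 5.68
tool_pos: [0.6584, 0.1691, 0.3176]
tool_rot: [2.264, 2.177, 0.002]
contact_force: [1.0, -0.7, -0.2]
opening: 0.0239
```

```bash
python3 - <<'E'
from h import *
g1=onz('top',282/6+267.5,160/6+159.5,.06);print(g1)
# handle axis fit by green mask in initial top image
im=cv2.imread('pics/top0.png')[:,:,::-1].copy()
b,m=blobs(im,(50,110,30),(80,255,255),10)
for s,c in b:print(s,c)
ys,xs=np.nonzero(m[175:240,300:330]);xs+=300;ys+=175
print(len(xs),xs.mean(),ys.mean(),ys.min(),ys.max())
p=np.polyfit(ys,xs,1)
for v,z in((ys.min(),.063),(ys.mean(),.044),(ys.max(),.025)): print(onz('top',np.polyval(p,v),v,z))
go([.57,-.165,.25],np.pi/2-.047)
E
```

```text
[ 0.6181 -0.1713  0.06  ]
[310 187   7  46 177] [312.7006 208.4407]
177 312.7005649717514 208.4406779661017 187 232
[ 0.6153 -0.1706  0.063 ]
[ 0.5575 -0.1683  0.044 ]
[ 0.4926 -0.1654  0.025 ]
t 5.67 pos [0.6584 0.1691 0.3176] xax [0.0392 0.9992 0.0003] yax [ 0.9992 -0.0392  0.0019] F [ 1.005  -0.6521 -0.1537] op 0.0239 q [ 0.1421  0.1483  1.3962 -0.      1.5952  0.1812]
INC [-33.7329  -7.5369   6.7356] twist -89.6
```

Call:
{"method": "move_arm", "body": {
  "increments": [
    [-5,-1.2,0,-10,4],
    [-10,-2.4,0,-20,4],
    [-15,-3.6,0,-30,4],
    [-20,-4.8,1,-40,4],
    [-25,-5.6,2,-50,4]
  ]
}}

```text
t: 6.3
tool_pos: [0.5922, -0.08, 0.2969]
tool_rot: [1.122, 2.931, 0.001]
contact_force: [0.4, 0.1, 0.6]
opening: 0.0398
```

```bash
python3 - <<'E'
from h import *
go([.576,-.171,.13],np.pi/2-.042)
# triangulate green centroid from two views
ims=cv2.imread('pics/side0.png')[:,:,::-1].copy()
b,m=blobs(ims,(50,110,30),(80,255,255),20)
for s,c in b:
    print(s,c)
    for z in(.03,.036): print(z,onz('side',*c,z))
print('top',onz('top',312.7,208.44,.036))
E
```

```text
t 6.3 pos [ 0.5922 -0.08    0.2969] xax [-0.7442  0.6679 -0.0029] yax [0.6679 0.7443 0.0015] F [0.3891 0.0761 0.6149] op 0.0398 q [-0.2588 -0.0381  1.6237 -0.      1.5528 -1.0982]
INC [-4.8173 -7.8789 16.6914] twist -39.5
[252 248  47  34 359] [274.4847 264.8524]
0.03 [ 0.5575 -0.1693  0.03  ]
0.036 [ 0.555  -0.1727  0.036 ]
top [ 0.5582 -0.1695  0.036 ]
```

Call:
{"method": "move_arm", "body": {
  "increments": [
    [-1.2,-2,4,-10,4],
    [-2.4,-4,8,-20,4],
    [-3.6,-6,11,-30,4],
    [-4.8,-7.9,14,-39.5,4],
    [-4.8,-7.9,16.7,-39.5,4]
  ]
}}

```text
t: 6.92
tool_pos: [0.5752, -0.171, 0.1285]
tool_rot: [0.077, 3.139, -0.002]
contact_force: [0.8, 0.0, -0.2]
opening: 0.0403
```

```bash
python3 - <<'E'
from h import *
go([.577,-.171,.035],np.pi/2-.042)
crop('s6','side',210,190,340,310,6)
E
```

```text
t 6.92 pos [ 0.5752 -0.171   0.1285] xax [-0.9988  0.049  -0.0018] yax [ 0.049   0.9988 -0.001 ] F [ 0.8078  0.0266 -0.173 ] op 0.0403 q [-0.4127  0.0952  1.7753 -0.0003  1.2692 -1.9345]
INC [-0.1591  0.0151  9.3511] twist -0.4
```

View pics/s6.png

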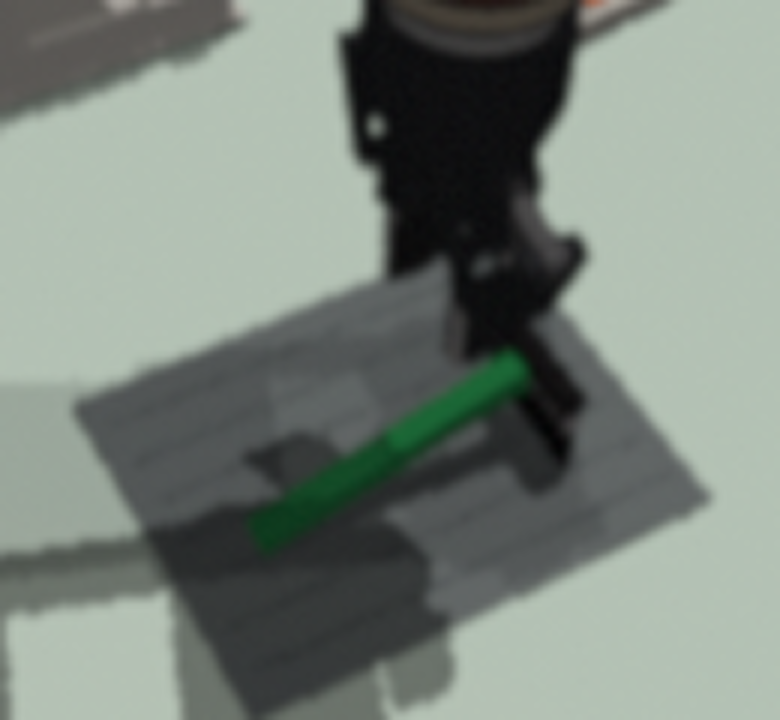

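Call:
{"method": "move_arm", "body": {
  "increments": [
    [-0.15,0,3,0,4],
    [-0.15,0,6,0,4],
    [-0.15,0,8,0,4],
    [-0.15,0,9.3,0,4],
    [-0.15,0,9.3,0,4]
  ]
}}

```text
t: 7.6
tool_pos: [0.5762, -0.1692, 0.0344]
tool_rot: [-0.075, -3.14, -0.001]
contact_force: [-0.8, 0.4, 0.8]
opening: 0.04
```

Call:
{"method": "move_arm", "body": {
  "increments": [
    [0,0,0,0,2.2],
    [0,0,0,0,1.2],
    [0,0,0,0,1.2],
    [0,0,0,0,1.2]
  ],
  "newtons": 110
}}

```text
t: 8.1
tool_pos: [0.5774, -0.1697, 0.0363]
tool_rot: [0.075, 3.139, -0.001]
contact_force: [0.1, 0.6, 5.7]
opening: 0.0129
```

```bash
python3 - <<'E'
from h import *
go([.577,-.171,.035],np.pi/2-.042)
crop('s7','side',210,190,340,310,6)
E
```

```text
t 8.1 pos [ 0.5774 -0.1697  0.0363] xax [-0.9988  0.048  -0.0021] yax [ 0.048   0.9988 -0.0007] F [0.0807 0.5534 5.6617] op 0.0129 q [-0.4095  0.2175  1.8115  0.0001  1.1104 -1.9323]
INC [ 0.0357 -0.1335  0.1259] twist -0.3
```

View pics/s7.png

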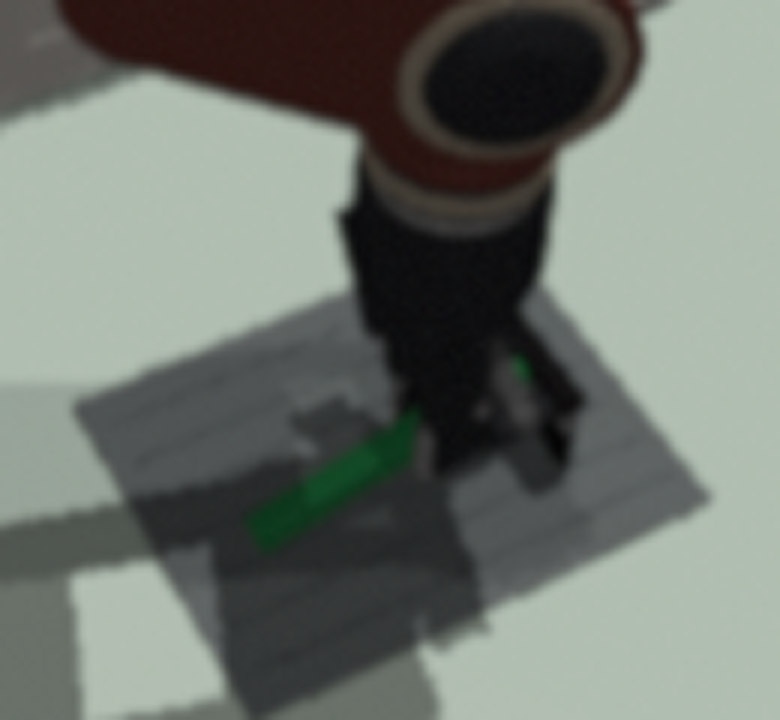

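Call:
{"method": "move_arm", "body": {
  "increments": [
    [0,0,-4,0,1.2],
    [0,0,-9,0,1.2],
    [0,0,-14,0,1.2],
    [0,0,-20,0,1.2],
    [0,0,-25,0,1.2]
  ]
}}

```text
t: 8.78
tool_pos: [0.5763, -0.1693, 0.2869]
tool_rot: [0.075, 3.14, -0.001]
contact_force: [0.7, -0.1, -1.3]
opening: 0.0129
```

```bash
python3 - <<'E'
from h import *
go([.577,.0,.285],np.pi/2-.042)
d=crop('s8','side',210,80,340,200,6)
d=crop('t8','top',140,140,330,280,4)
c=sensors.get_obs()['tool_pos']
for X in (c+[.048,0.029,-.033],c+[.048,-.031,-.033],c+[.048,.0,-.033]): print(proj('side',X),(proj('side',X)-[210,80])*6)
E
```

```text
t 8.78 pos [ 0.5763 -0.1693  0.2869] xax [-0.9989  0.0478 -0.0009] yax [ 0.0478  0.9989 -0.0005] F [ 0.6587 -0.1066 -1.2619] op 0.0129 q [-0.4095 -0.0252  1.6276 -0.0002  1.5383 -1.9325]
INC [ 0.7416 16.9168  0.1776] twist -0.3
[299.8956 179.8089] [539.3736 598.8536]
[317.0719 196.6487] [642.4315 699.8924]
[307.9904 187.7452] [587.9425 646.471 ]
```

View pics/s8.png

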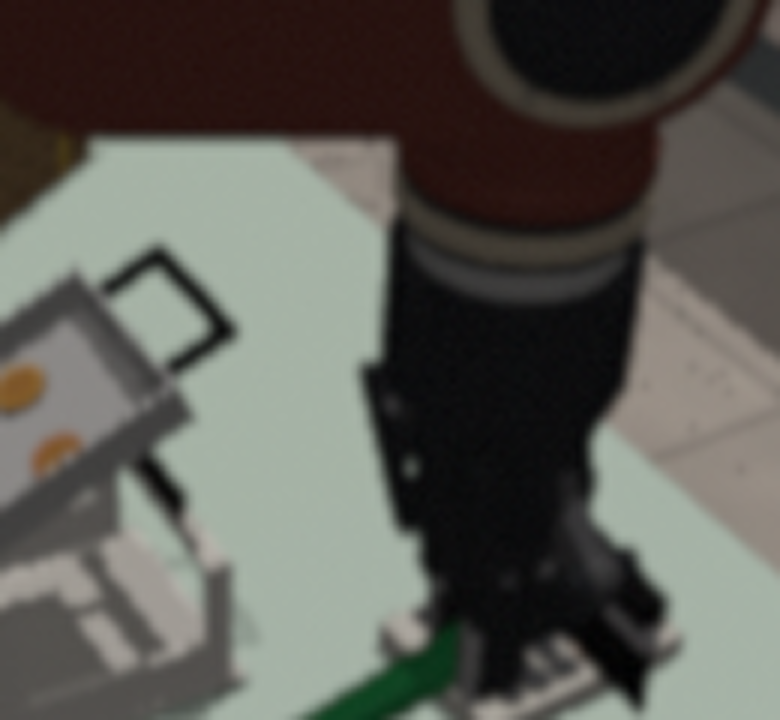

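View pics/t8.png

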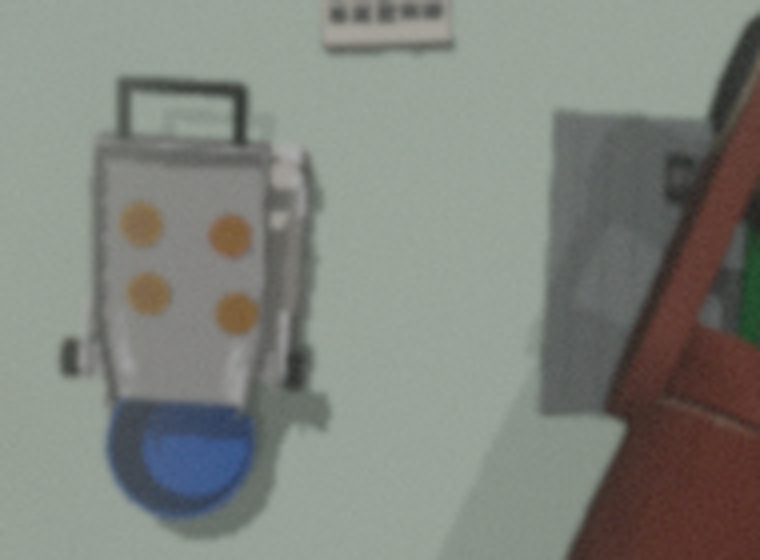

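```bash
cat >> h.py <<'E'
TH=-0.045
EX=np.array([np.cos(TH),np.sin(TH),0]);EY=np.array([-EX[1],EX[0],0]);EZ=np.array([0,0,1.])
LIP=np.array([.467,.1765,.1056])
A=.40
FX=np.cos(A)*EX+np.sin(A)*EZ; FN=-np.sin(A)*EX+np.cos(A)*EZ
def onfloor(c,u,v,h=0):
    o,d=ray(c,u,v); s=((LIP+h*FN-o)@FN)/(d@FN); X=o+d*s-LIP; return np.array([X@FX,X@EY])
def fl(s,y,h=0): return LIP+s*FX+y*EY+h*FN
E
python3 - <<'E'
from h import *
T=lambda x,y:((x+.5)/4+139.5,(y+.5)/4+139.5)
for n,x,y,h in [('lipL',118,400,0),('lipR',245,408,0),('wbL',102,135,.022),('wbR',272,147,.022),('bar L',122,82,.014),('barR',242,90,.014),('c',141,224,.0044),('c',230,236,.0044),('c',148,294,.0044),('c',236,314,.0044)]:
    print(n,onfloor('top',*T(x,y),h))
S=lambda x,y:((x+.5)/6+209.5,(y+.5)/6+79.5)
for n,x,y,h in [('c',20,387,.0044),('c',58,455,.0044),('hcornerL',158,252,.014),('hR',230,330,.014),('wtopback L',75,275,.022),('wtop backR',190,408,.022)]: print('side',n,onfloor('side',*S(x,y),h))
E
```

```text
lipL [-0.004   0.0413]
lipR [-0.0044 -0.0421]
wbL [0.1796 0.0482]
wbR [ 0.1783 -0.0567]
bar L [0.2119 0.0376]
barR [ 0.2113 -0.0364]
c [0.1186 0.0267]
c [ 0.1141 -0.03  ]
c [0.072  0.0217]
c [ 0.0619 -0.0351]
side c [0.1208 0.0267]
side c [ 0.1158 -0.0275]
side hcornerL [0.213  0.0395]
side hR [ 0.2137 -0.0346]
side wtopback L [0.1737 0.0508]
side wtop backR [ 0.175  -0.0702]
```

```bash
cat >> h.py <<'E'
def tcp(s,y,dz=0,o=None):
    e=fl(s,y)+[0,0,dz]; o=o or sensors.get_obs(); R=Ro.from_rotvec(o['tool_rot']).as_matrix()
    return e+.0485*R[:,0]*[1,1,0]+[0,0,.0333]
def edge(o=None):
    o=o or sensors.get_obs(); R=Ro.from_rotvec(o['tool_rot']).as_matrix()
    X=o['tool_pos']-.0485*R[:,0]*[1,1,0]-[0,0,.0333]-LIP
    return np.array([X@EX/np.cos(A),X@EY,(X@EZ)-(X@EX)*np.tan(A)])  # s, y, vertical gap
E
python3 - <<'E'
from h import *
t=tcp(.143,-.019,.05);print(t);go(t,np.pi/2+TH)
E
```

```text
[0.5493 0.1539 0.2446]
t 8.88 pos [ 0.5791 -0.1704  0.2931] xax [-0.9988  0.0477 -0.0124] yax [ 0.0477  0.9988 -0.0048] F [ 0.752   0.2536 -0.1988] op 0.0128 q [-0.4094 -0.0284  1.6205 -0.0001  1.5363 -1.9325]
INC [ 4.5844 32.2784  4.6423] twist -0.2
```

Call:
{"method": "move_arm", "body": {
  "increments": [
    [0.8,6,-1,0,1.2],
    [1.7,12,-1,0,1.2],
    [2.6,18,-1,0,1.2],
    [3.5,24,0,0,1.2],
    [4,28,1,0,1.2]
  ]
}}

```text
t: 9.5
tool_pos: [0.5487, 0.1146, 0.2731]
tool_rot: [-0.072, -3.139, 0.0]
contact_force: [0.1, 0.1, -1.2]
opening: 0.0132
```

Call:
{"method": "move_arm", "body": {
  "increments": [
    [0.3,2,1,0,1.2],
    [0.5,4,1.5,0,1.2],
    [0.5,4,1.5,0,1.2]
  ]
}}

```text
t: 9.88
tool_pos: [0.5466, 0.1528, 0.2588]
tool_rot: [-0.074, -3.139, 0.001]
contact_force: [0.6, 0.1, -0.8]
opening: 0.0133
```

```bash
python3 - <<'E'
from h import *
t=tcp(.143,-.019,.03);print(t);go(t,np.pi/2+TH);print(edge())
crop('s9','side',150,70,280,190,6);crop('t9','top',145,110,245,250,4)
for y in(-.048,.01): print((proj('side',fl(*edge()[:2])+[0,0,edge()[2]]+EY*y)-[150,70])*6)
E
```

```text
[0.5493 0.1539 0.2246]
t 9.88 pos [0.5466 0.1528 0.2588] xax [-0.9989  0.0471  0.0015] yax [ 0.047   0.9989 -0.0006] F [ 0.5766  0.0788 -0.8452] op 0.0133 q [ 0.1416 -0.0888  1.7351 -0.0003  1.4969 -1.3821]
INC [-0.2664  0.1257  3.4217] twist -0.1
[ 0.1402 -0.0202  0.0653]
[498.7552 418.3794]
[442.6229 351.1186]
```

View pics/s9.png

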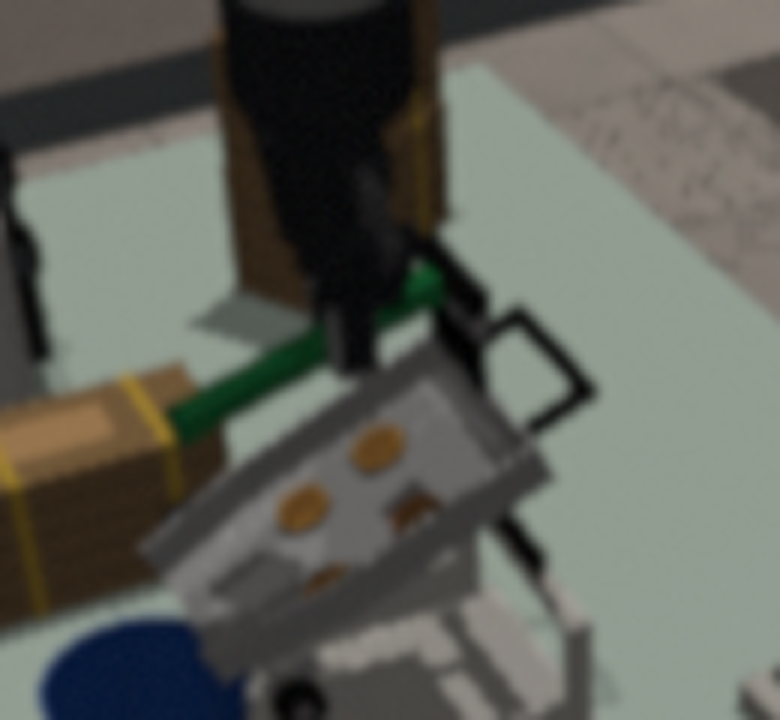

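View pics/t9.png

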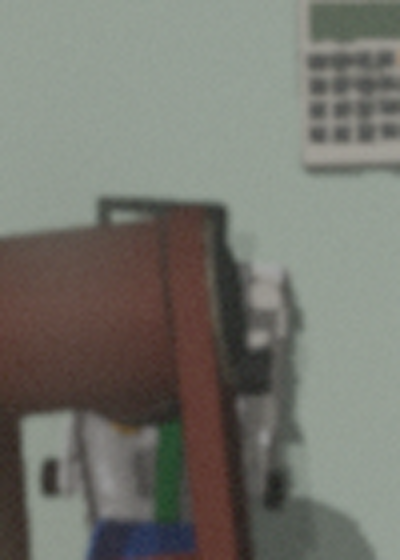

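Call:
{"method": "move_arm", "body": {
  "increments": [
    [-0.2,0.1,2,0,1.2],
    [-0.2,0.1,4,0,1.2],
    [-0.2,0.1,5.2,0,1.2],
    [-0.2,0.1,5.9,0,1.2],
    [-0.2,0.1,6.1,0,1.2]
  ]
}}

```text
t: 10.6
tool_pos: [0.5487, 0.1533, 0.1982]
tool_rot: [-0.075, -3.14, 0.0]
contact_force: [0.6, -0.0, -0.4]
opening: 0.0135
```

```bash
python3 - <<'E'
from h import *
print(edge(),sensors.get_obs()['contact_force'])
crop('s10','side',150,90,280,190,6)
E
```

```text
[ 0.1424 -0.0197  0.0038] [ 0.6473 -0.0283 -0.3543]
```

View pics/s10.png

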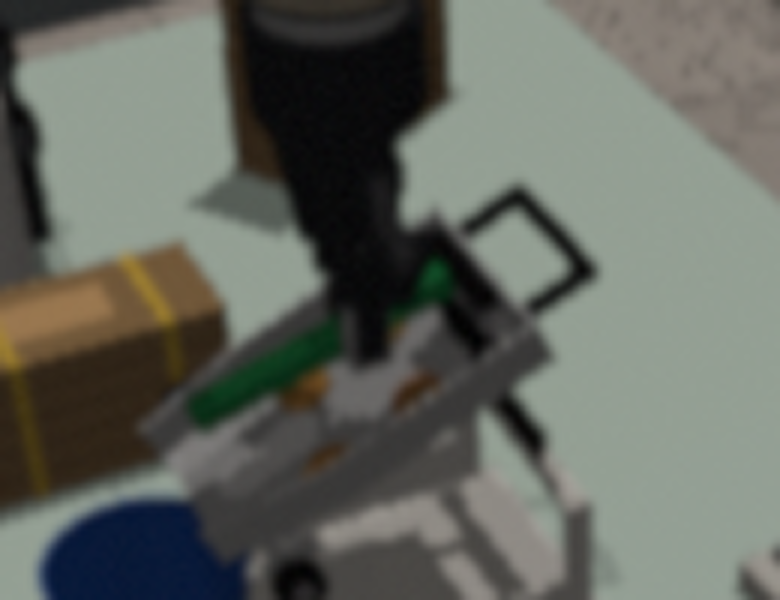

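Call:
{"method": "move_arm", "body": {
  "increments": [
    [0,0,0.2,0,1.2],
    [0,0,0.3,0,1.2],
    [0,0,0.4,0,1.2],
    [0,0,0.4,0,1.2]
  ]
}}

```text
t: 11.15
tool_pos: [0.5492, 0.1535, 0.1963]
tool_rot: [0.075, 3.139, 0.0]
contact_force: [-3.9, 0.5, 5.6]
opening: 0.0133
```

Call:
{"method": "move_arm", "body": {
  "increments": [
    [0.9,0,0.38,0,1.2],
    [1.8,0,0.76,0,1.2],
    [2.7,0,1.14,0,1.2],
    [3.6,0,1.52,0,1.2],
    [4.5,0,1.9,0,1.2]
  ]
}}

```text
t: 11.78
tool_pos: [0.5047, 0.1557, 0.1772]
tool_rot: [0.075, 3.136, 0.001]
contact_force: [0.6, -1.3, 5.6]
opening: 0.0129
```

```bash
python3 - <<'E'
from h import *
print(edge(),sensors.get_obs()['contact_force'])
crop('s11','side',150,90,280,190,6)
E
```

```text
[ 0.0946 -0.0192  0.0014] [ 0.6195 -1.2863  5.6314]
```

View pics/s11.png

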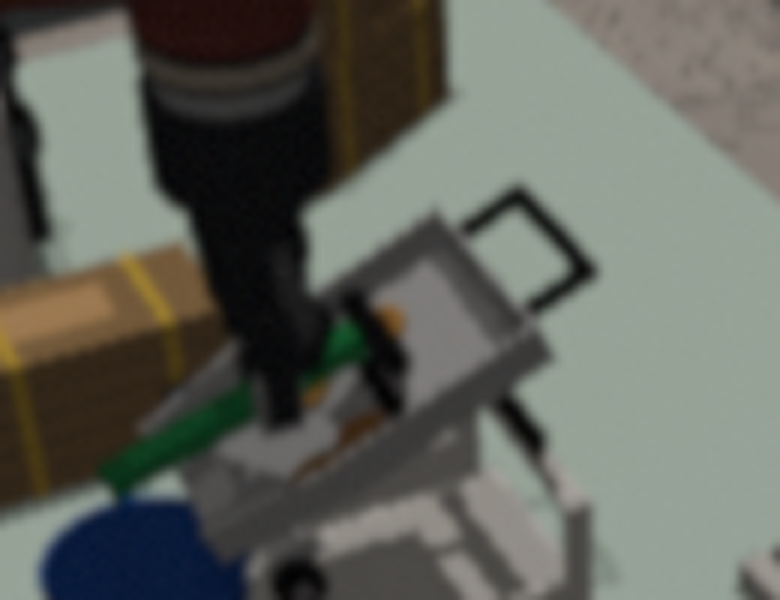

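Call:
{"method": "move_arm", "body": {
  "increments": [
    [0.9,0,0.39,0,1.2],
    [1.8,0.1,0.78,0,1.2],
    [2.7,0.2,1.17,0,1.2],
    [3.7,0.35,1.56,0,1.2],
    [4.6,0.5,1.95,0,1.2]
  ]
}}

```text
t: 12.45
tool_pos: [0.4591, 0.1629, 0.1577]
tool_rot: [0.075, 3.136, 0.001]
contact_force: [1.4, -0.4, 5.8]
opening: 0.013
```

```bash
python3 - <<'E'
from h import *
print(edge(),sensors.get_obs()['contact_force'])
crop('s12','side',150,90,280,190,6)
E
```

```text
[ 0.0448 -0.0141  0.0013] [ 1.4112 -0.4367  5.7705]
```

View pics/s12.png

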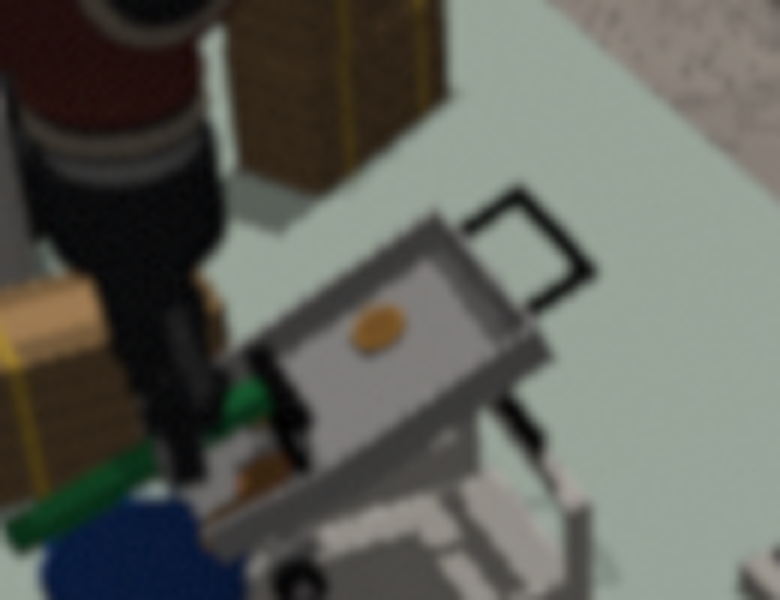

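Call:
{"method": "move_arm", "body": {
  "increments": [
    [0.6,0.15,0.25,0,1.2],
    [1.2,0.3,0.51,0,1.2],
    [1.8,0.45,0.76,0,1.2],
    [2.4,0.6,1.02,0,1.2],
    [3.0,0.7,1.27,0,1.2]
  ]
}}

```text
t: 13.12
tool_pos: [0.4297, 0.1714, 0.1451]
tool_rot: [0.075, 3.136, 0.001]
contact_force: [1.5, -0.2, 6.8]
opening: 0.013
```

```bash
python3 - <<'E'
from h import *
print(edge(),sensors.get_obs()['contact_force'])
crop('s13','side',150,110,260,210,7);crop('t13','top',145,170,245,280,5)
E
```

```text
[ 0.0124 -0.0069  0.0013] [ 1.4741 -0.157   6.8488]
```

View pics/s13.png

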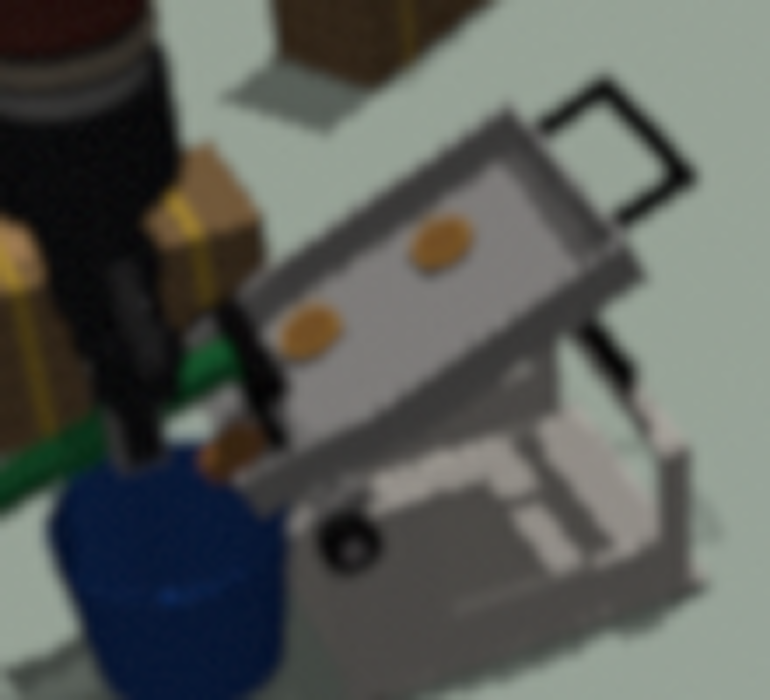

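View pics/t13.png

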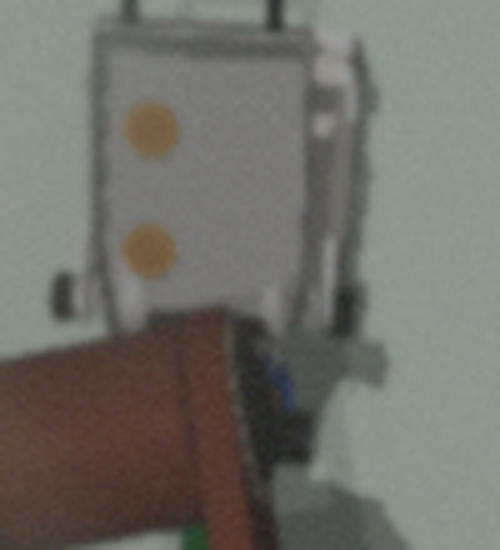

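Call:
{"method": "move_arm", "body": {
  "increments": [
    [0.5,0,0.2,0,1.2],
    [1.0,0,0.38,0,1.2],
    [1.5,0,0.4,0,1.2],
    [1.9,0,0.4,0,1.2],
    [1.9,0,0.4,0,1.2]
  ]
}}

```text
t: 13.85
tool_pos: [0.4086, 0.1719, 0.1386]
tool_rot: [-0.075, -3.139, 0.001]
contact_force: [0.2, -0.0, -0.7]
opening: 0.0128
```

```bash
python3 - <<'E'
from h import *
print(edge(),sensors.get_obs()['contact_force'])
crop('s14','side',150,110,260,210,7);
E
```

```text
[-0.0104 -0.0073  0.0038] [ 0.1725 -0.0137 -0.7239]
```

View pics/s14.png

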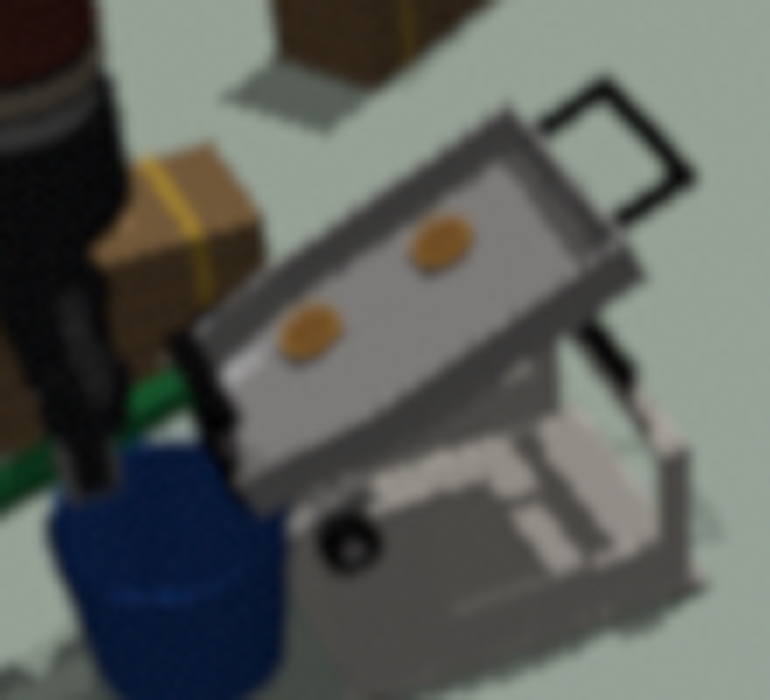

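Call:
{"method": "move_arm", "body": {
  "increments": [
    [0,0.2,-2,0,1.2],
    [0,0.5,-6,0,1.2],
    [0,1,-11,0,1.2],
    [-5,2,-13,0,1.2],
    [-10,2.5,-13,0,1.2]
  ]
}}

```text
t: 14.52
tool_pos: [0.5132, 0.193, 0.2732]
tool_rot: [0.074, 3.135, 0.003]
contact_force: [-0.3, 0.6, -0.7]
opening: 0.0131
```

```bash
python3 - <<'E'
from h import *
S=lambda x,y:((x+.5)/7+149.5,(y+.5)/7+109.5)
for p in((310,332),(441,243)): print(onfloor('side',*S(*p),.0044))
T=lambda x,y:((x+.5)/5+144.5,(y+.5)/5+169.5)
for p in((149,251),(152,130)): print(onfloor('top',*T(*p),.0044))
t=tcp(.143,.017,.006);print(t);go(t,np.pi/2+TH);print(edge())
crop('t15','top',145,140,245,280,4);crop('s15','side',150,110,260,210,7)
E
```

```text
[0.0546 0.0275]
[0.1197 0.0269]
[0.0535 0.0272]
[0.1187 0.0264]
[0.5509 0.1898 0.2006]
t 14.53 pos [0.5132 0.193  0.2732] xax [-0.9989  0.0471 -0.0062] yax [0.0471 0.9989 0.0018] F [-0.3098  0.6408 -0.7107] op 0.0131 q [ 0.2239 -0.1488  1.7662  0.0001  1.5178 -1.2998]
INC [-3.7351 -0.1498  7.2823] twist -0.1
[0.102  0.0184 0.0946]
```

View pics/t15.png

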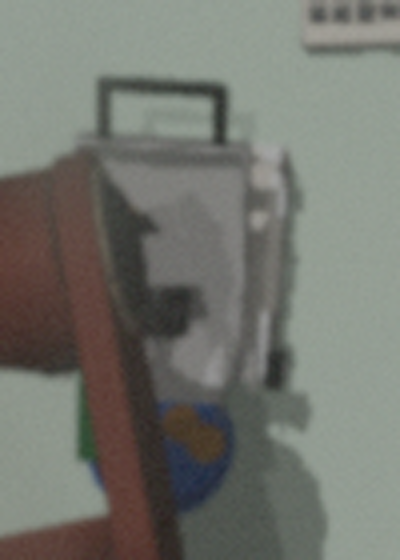

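View pics/s15.png

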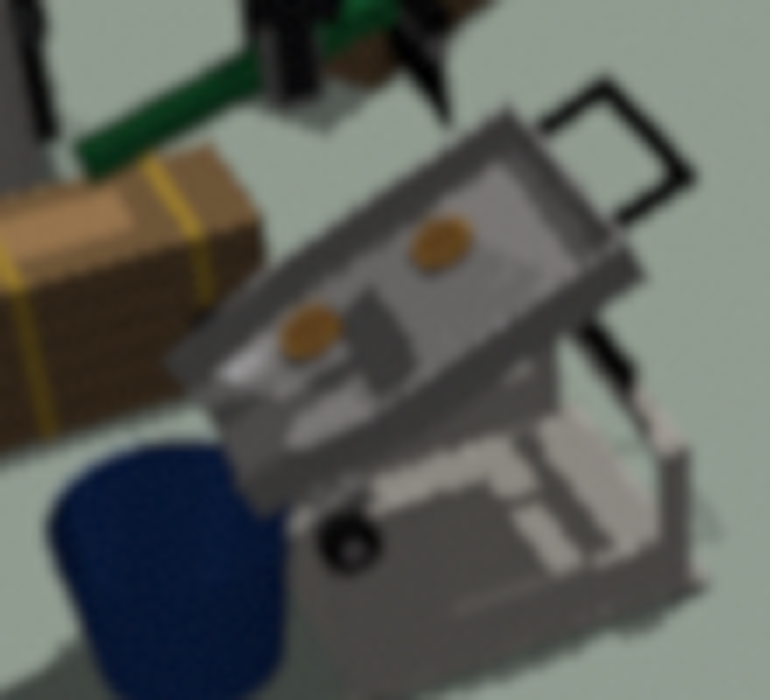

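Call:
{"method": "move_arm", "body": {
  "increments": [
    [-2,-0.1,0,0,1.2],
    [-3.7,-0.15,2,0,1.2],
    [-3.7,-0.15,4.5,0,1.2],
    [-3.7,-0.15,6.8,0,1.2],
    [-3.7,-0.15,6.8,0,1.2]
  ]
}}

```text
t: 15.25
tool_pos: [0.5456, 0.1886, 0.1986]
tool_rot: [-0.075, -3.135, 0.002]
contact_force: [-0.0, 0.1, -0.5]
opening: 0.0128
```

```bash
python3 - <<'E'
from h import *
print(edge(),sensors.get_obs()['contact_force'])
E
```

```text
[0.1373 0.0155 0.0063] [-0.024   0.099  -0.4854]
```

Call:
{"method": "move_arm", "body": {
  "increments": [
    [-0.5,0.15,0,0,1.2],
    [-0.5,0.15,0.2,0,1.2],
    [-0.5,0.15,0.35,0,1.2],
    [-0.5,0.15,0.45,0,1.2],
    [-0.5,0.15,0.45,0,1.2]
  ]
}}

```text
t: 15.88
tool_pos: [0.5528, 0.1903, 0.1975]
tool_rot: [0.075, 3.14, 0.0]
contact_force: [0.3, -0.8, 0.0]
opening: 0.013
```

```bash
python3 - <<'E'
from h import *
print(edge(),sensors.get_obs()['contact_force'])
crop('s16','side',150,90,280,190,6)
E
```

```text
[0.145  0.0175 0.0021] [ 0.3443 -0.7614  0.0288]
```

View pics/s16.png

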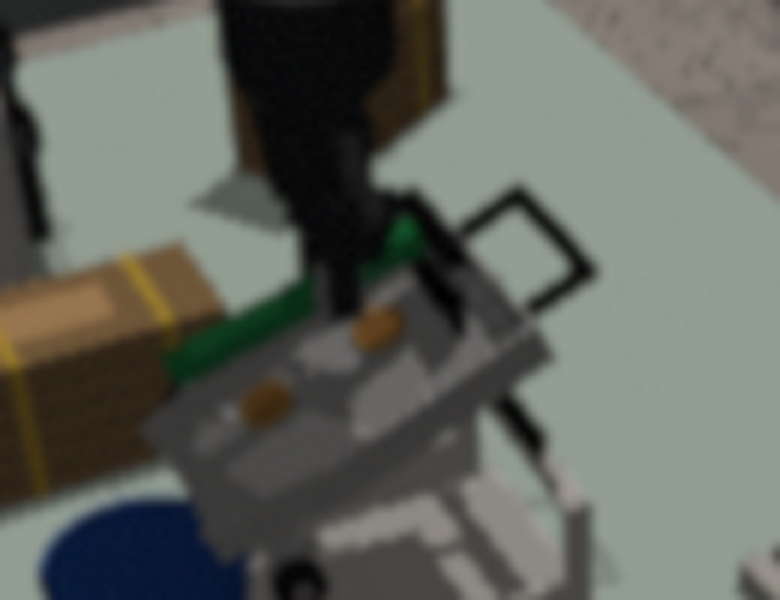

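Call:
{"method": "move_arm", "body": {
  "increments": [
    [0,0,0.25,0,1.2],
    [0.8,0,0.6,0,1.2],
    [1.8,0,1.02,0,1.2],
    [2.8,0,1.44,0,1.2],
    [3.8,0,1.86,0,1.2]
  ]
}}

```text
t: 16.55
tool_pos: [0.5168, 0.1924, 0.1813]
tool_rot: [0.075, 3.133, 0.002]
contact_force: [0.6, 1.0, 6.6]
opening: 0.0133
```

```bash
python3 - <<'E'
from h import *
print(edge(),sensors.get_obs()['contact_force'])
E
```

```text
[0.1059 0.018  0.0012] [0.6327 1.0081 6.5697]
```

Call:
{"method": "move_arm", "body": {
  "increments": [
    [0.9,0,0.38,0,1.2],
    [1.8,0,0.76,0,1.2],
    [2.7,-0.1,1.14,0,1.2],
    [3.6,-0.2,1.52,0,1.2],
    [4.5,-0.35,1.9,0,1.2]
  ]
}}

```text
t: 17.18
tool_pos: [0.4718, 0.1912, 0.1624]
tool_rot: [0.075, 3.133, 0.002]
contact_force: [0.4, -0.5, 6.2]
opening: 0.0131
```

```bash
python3 - <<'E'
from h import *
print(edge(),sensors.get_obs()['contact_force'])
crop('s17','side',150,90,280,190,6)
E
```

```text
[0.0572 0.0147 0.0012] [ 0.3975 -0.5109  6.1865]
```

View pics/s17.png

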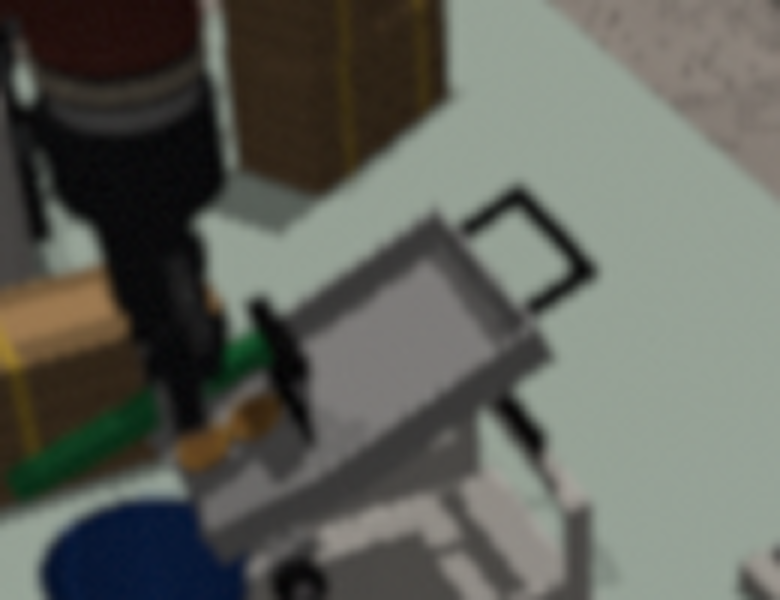

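Call:
{"method": "move_arm", "body": {
  "increments": [
    [0.6,-0.15,0.25,0,1.2],
    [1.2,-0.25,0.51,0,1.2],
    [1.8,-0.4,0.76,0,1.2],
    [2.4,-0.5,1.02,0,1.2],
    [3.0,-0.6,1.27,0,1.2]
  ]
}}

```text
t: 17.85
tool_pos: [0.4418, 0.1866, 0.1497]
tool_rot: [0.075, 3.133, 0.003]
contact_force: [-0.0, 0.5, 6.8]
opening: 0.0128
```

Call:
{"method": "move_arm", "body": {
  "increments": [
    [0.6,-0.15,0.25,0,1.2],
    [1.2,-0.2,0.51,0,1.2],
    [1.8,-0.2,0.76,0,1.2]
  ]
}}

```text
t: 18.23
tool_pos: [0.4238, 0.1855, 0.1421]
tool_rot: [0.075, 3.133, 0.002]
contact_force: [1.0, -0.2, 7.1]
opening: 0.0128
```

```bash
python3 - <<'E'
from h import *
print(edge(),sensors.get_obs()['contact_force'])
crop('s18','side',150,110,260,210,7)
E
```

```text
[0.0054 0.0069 0.0011] [ 1.0112 -0.1783  7.0721]
```

View pics/s18.png

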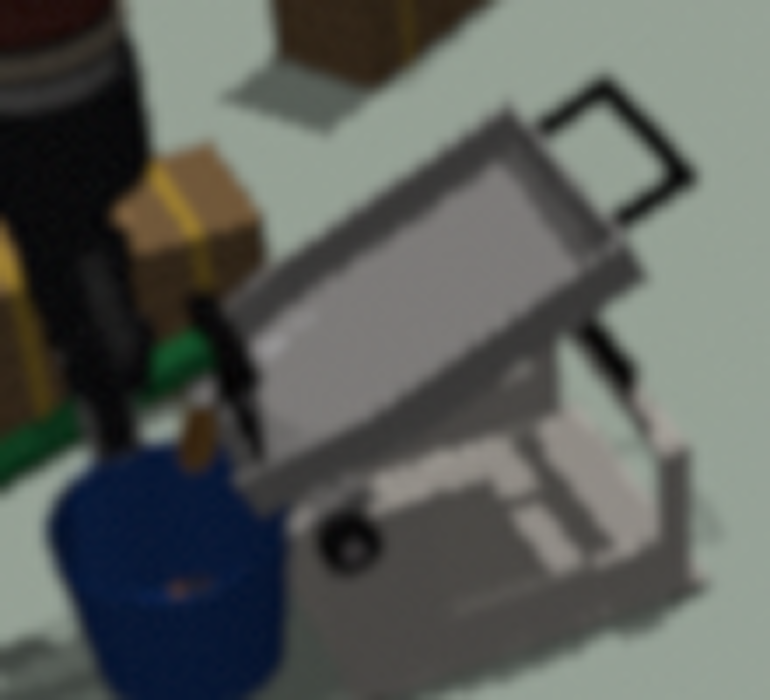

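Call:
{"method": "move_arm", "body": {
  "increments": [
    [0.5,0,0.1,0,1.2],
    [1.0,0,0.1,0,1.2],
    [1.3,0,0.1,0,1.2],
    [1.3,0,0.1,0,1.2]
  ]
}}

```text
t: 18.77
tool_pos: [0.4075, 0.1855, 0.1374]
tool_rot: [-0.075, -3.139, 0.001]
contact_force: [0.3, -0.2, -0.7]
opening: 0.0131
```

Call:
{"method": "move_arm", "body": {
  "increments": [
    [0,0,-2,0,1.2],
    [0,0,-6,0,1.2],
    [0,0,-11,0,1.2],
    [-4,-2,-14,0,1.2],
    [-8,-6,-15,0,1.2]
  ]
}}

```text
t: 19.4
tool_pos: [0.4871, 0.1221, 0.2913]
tool_rot: [0.071, 3.136, 0.002]
contact_force: [0.6, 1.2, -0.5]
opening: 0.0133
```

```bash
python3 - <<'E'
from h import *
go([.577,-.17,.287],np.pi/2+TH)
crop('s19','side',150,110,260,210,7);crop('t19','top',145,140,245,280,4)
E
```

```text
t 19.4 pos [0.4871 0.1221 0.2913] xax [-0.999   0.045  -0.0049] yax [0.045  0.999  0.0012] F [ 0.5835  1.2281 -0.5372] op 0.0133 q [ 0.097  -0.2723  1.8418  0.0005  1.567  -1.4288]
INC [-10.2889 -28.7746   0.4442] twist -0.0
```

View pics/t19.png

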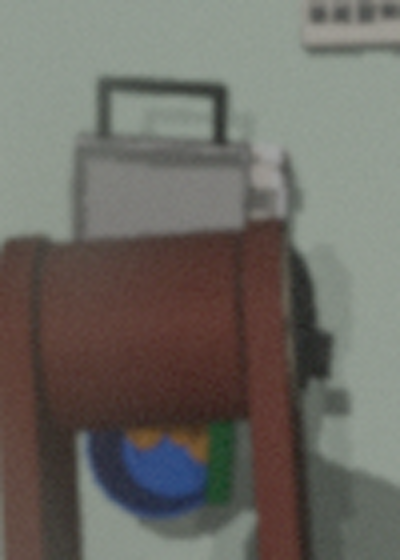

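View pics/s19.png

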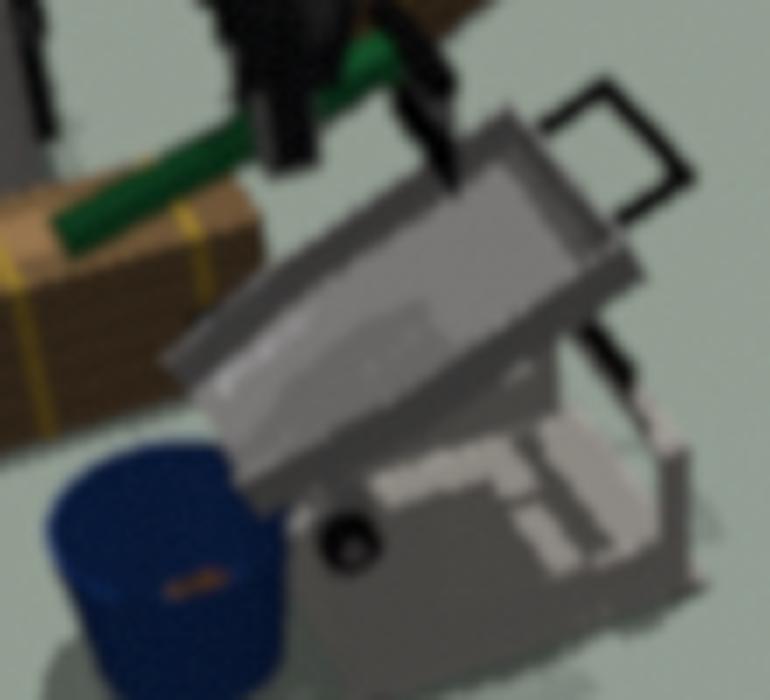

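Call:
{"method": "move_arm", "body": {
  "increments": [
    [-2,-5.8,0,0,1.2],
    [-4,-11.6,0,0,1.2],
    [-6,-17.4,0,0,1.2],
    [-8.2,-23.2,0,0,1.2],
    [-10.3,-28.8,0.5,0,1.2]
  ]
}}

```text
t: 20.12
tool_pos: [0.5747, -0.1724, 0.2829]
tool_rot: [0.075, 3.141, 0.001]
contact_force: [1.0, 0.7, -0.7]
opening: 0.0133
```

Call:
{"method": "move_arm", "body": {
  "increments": [
    [0,0,4,0,1.2],
    [0,0,9,0,1.2],
    [0,0,14,0,1.2],
    [0,0,18,0,1.2],
    [0,0,18,0,1.2]
  ]
}}

```text
t: 20.75
tool_pos: [0.571, -0.1689, 0.0981]
tool_rot: [-0.075, -3.131, -0.006]
contact_force: [0.2, -0.5, -0.2]
opening: 0.0131
```

```bash
python3 - <<'E'
from h import *
go([.577,-.17,.038],np.pi/2+TH)
crop('t20','top',145,140,245,280,4);crop('s20','side',210,190,340,310,6)
E
```

```text
t 20.75 pos [ 0.571  -0.1689  0.0981] xax [-0.9988  0.0477  0.0096] yax [0.0477 0.9989 0.0038] F [ 0.2282 -0.4976 -0.2049] op 0.0131 q [-0.4126  0.1273  1.7959  0.0001  1.2287 -1.9358]
INC [-0.6631 -0.1007  6.006 ] twist -0.2
```

View pics/t20.png

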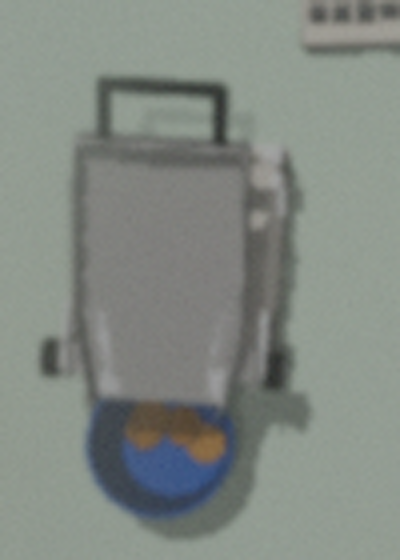

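View pics/s20.png

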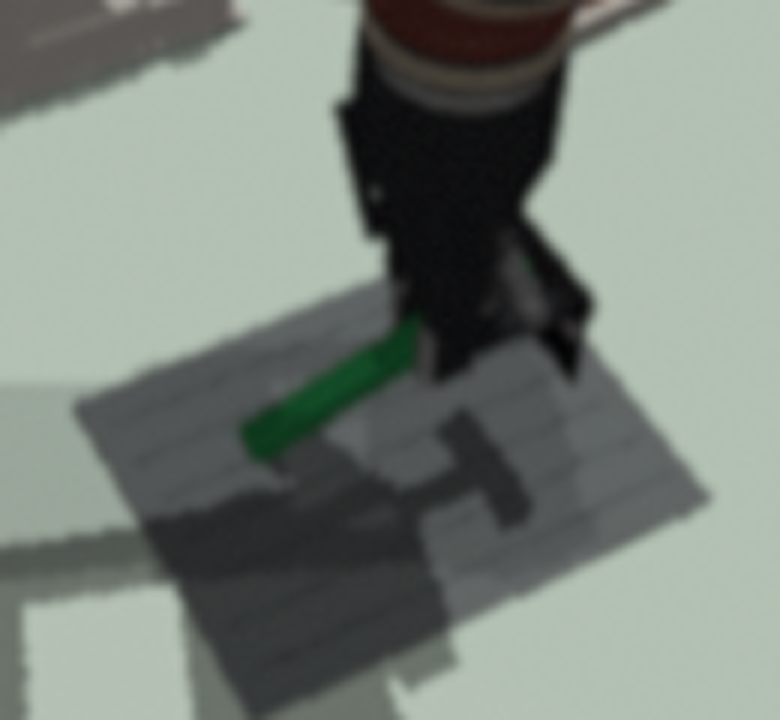

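Call:
{"method": "move_arm", "body": {
  "increments": [
    [-0.2,0,3,0,1.2],
    [-0.3,0,5,0,1.2],
    [-0.3,0,5.7,0,1.2],
    [-0.3,0,6,0,1.2],
    [-0.3,0,6,0,1.2]
  ]
}}

```text
t: 21.48
tool_pos: [0.5778, -0.1711, 0.0439]
tool_rot: [0.075, 3.14, -0.001]
contact_force: [-0.3, 0.4, 0.0]
opening: 0.0128
```

Call:
{"method": "move_arm", "body": {
  "increments": [
    [0,0,0.4,0,1.2],
    [0,0,0.7,0,1.2],
    [0,0,0.8,0,1.2],
    [0,0,0.8,0,1.2]
  ]
}}

```text
t: 21.98
tool_pos: [0.5776, -0.171, 0.0363]
tool_rot: [-0.075, -3.141, 0.0]
contact_force: [-3.5, 1.5, 4.6]
opening: 0.0133
```

Resting on the mat (4.6 N up). Open and leave.

Call:
{"method": "move_arm", "body": {
  "increments": [
    [0,0,0,0,2],
    [0,0,0,0,3.5],
    [0,0,0,0,4],
    [0,0,0,0,4]
  ]
}}

```text
t: 22.48
tool_pos: [0.5773, -0.1709, 0.0351]
tool_rot: [-0.075, -3.141, -0.0]
contact_force: [-0.8, -1.0, -0.2]
opening: 0.0399
```

Call:
{"method": "move_arm", "body": {
  "increments": [
    [0,0,-2,0,4],
    [0,0,-6,0,4],
    [0,0,-12,0,4],
    [4,-2,-17,0,4],
    [8,-4,-20,0,4]
  ]
}}

```text
t: 23.1
tool_pos: [0.4958, -0.2076, 0.2401]
tool_rot: [0.073, 3.136, -0.005]
contact_force: [0.2, -0.2, 0.1]
opening: 0.0399
```

Call:
{"method": "move_arm", "body": {
  "increments": [
    [5,0,0,0,4],
    [10,0,0,0,4],
    [10,0,0,0,4],
    [10,0,0,0,4]
  ]
}}

```text
t: 23.6
tool_pos: [0.3962, -0.2025, 0.2367]
tool_rot: [0.076, 3.138, -0.002]
contact_force: [0.5, -0.1, -0.0]
opening: 0.04
```

```bash
python3 - <<'E'
from h import *
go([.577,-.17,.038],np.pi/2+TH)
d=crop('t21','top',145,90,425,290,2.8);d2=get_image('side')['image'];cv2.imwrite('pics/s21.png',cv2.resize(d2[120:330,130:360,::-1],None,fx=3.4,fy=2.8,interpolation=cv2.INTER_CUBIC))
cv2.imwrite('pics/t22.png',cv2.resize(d[225:275,160:215,::-1],None,fx=10,fy=10,interpolation=cv2.INTER_CUBIC))
ims=d2.copy();b,m=blobs(ims,(50,110,30),(80,255,255),20);print(b)
E
```

```text
t 23.6 pos [ 0.3962 -0.2025  0.2367] xax [-0.9988  0.0481 -0.0025] yax [ 0.0481  0.9988 -0.0014] F [ 0.457  -0.0829 -0.0023] op 0.04 q [-0.6402 -0.3979  2.0283  0.0002  1.5083 -2.1628]
INC [-17.8574   4.1423  19.9097] twist -0.2
[(array([252, 248,  47,  34, 359], dtype=int32), array([274.9471, 264.8329]))]
```

View pics/t21.png

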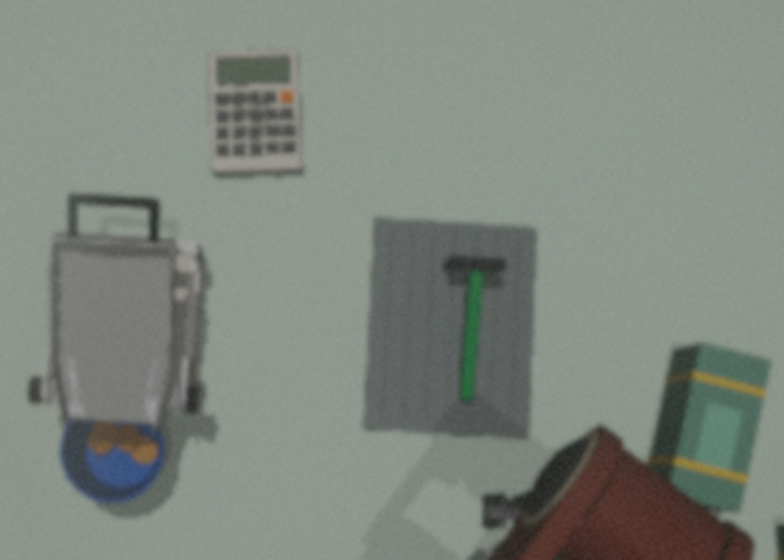

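View pics/s21.png

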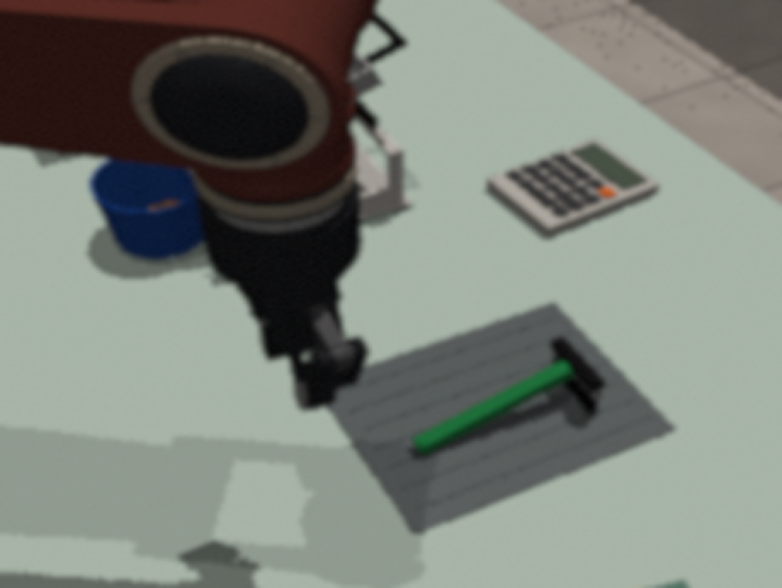

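View pics/t22.png

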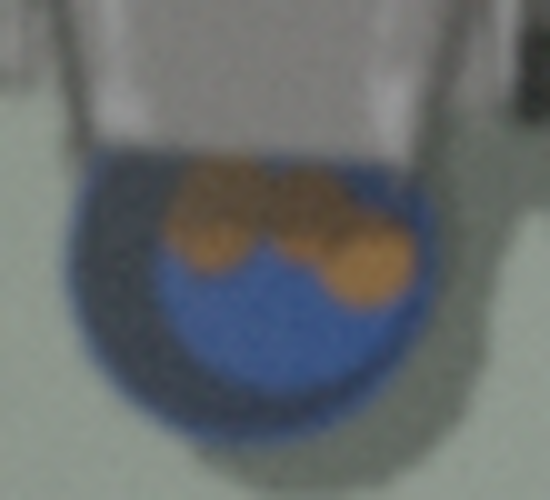

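```bash
python3 - <<'E'
from station import order
print(order.finish_job())
E
```

```text
the job is handed in; nothing more can be done
None
```

I tipped the tray up by its handle to the stop. Past that point the lift force rose from 15 N to 27 N with almost no further movement. I then let go and the tray stayed up. With the wiper I scraped the coins into the cup in two passes, one down each side, and laid the wiper back on the mat where it had been. The job was handed in at about 23.7 s.

- **Coins:** The last pictures show the tray floor empty and no coins on the table. The top view shows what I read as four pairs in the cup. One of them is partly in shadow behind another, so that count is by eye.
- **Cup and tray:** In the last pictures the cup stands upright and the tray still looks tipped. I judged the tray's tilt from the pictures and from how far the handle rose (about 74 mm, close to the full travel).
- **Wiper:** It is released and lies on the mat, within half a pixel of its first position in the side view.
- **Bystanders:** The calculator and the green bundle look unmoved. The brown bundles were not in the final crops, but the small one looked unmoved in the earlier side views.
- **Forces:** The blade pressed on the floor with about 6–7 N, below the 15 N that would sink the tray. The arm ended clear of everything, with a contact force near zero.

One thing did not go as planned: on the first pass the blade's edge caught one left-side pair and dragged it part way before it slipped past. The second pass took it down with the other. No final check disagreed with the rest.

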